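# Switch on the laser controller and press start

### The arm

A 6-joint arm with a two-finger parallel gripper is mounted at the origin on a cart in front of the work surface, level with it; the furniture and walls round the work are solid. World frame = base frame: x ahead of the robot, y to its left, z up, the work surface at z = 0. Lengths are in m, angles in rad, forces in N, time in s.
With the tool pointing down it reaches from about 0.325 to 0.75 m from the base axis. Payload 7.6 kg.
Tool frame: the origin (TCP) lies at the very end of the fingers, on their centre line; the grasp point (between the pads) lies 19 mm behind it; z points along the fingers, y is the line along which they close (so a half turn about z gives the same grasp; the last joint's range is limited). The gripper opens to 85 mm and grips with 20 to 120 N. Pads are 22 mm wide; open, the fingers measure 114 mm over their backs; the gripper's body (76 mm by 85 mm) begins 54 mm behind the grasp point. The pads swing forward as they close: fully open they stand 13 mm farther back than shut.
Start: joints at [1.049, 0.052, 1.401, -0, 1.689, -0.07], TCP at [0.229, 0.472, 0.231] pointing down, gripper open.
Joint ranges: [-2.9, 2.9], [-0.91, 2.17], [0.12, 2.37], [-1.06, 4.2], [0.26, 2.73], [-2.93, 2.93]. Speed limits (rad/s): [2.57, 2.57, 3.01, 3.14, 3.14, 3.14].

### API

Orientations are given as a unit quaternion [w, x, y, z].
In Python, from station import observe, snapshot, camera_params, sign_off gives the robot as it stands. The module is installed in compiled form; this text tells all that it offers.
- The arm moves only by the shell command python3 -m creep 'ROWS' [FORCE]. ROWS is a JSON object of lists of equal length, an entry for each row: "fingers": the closure, from -1 (fully open) to 1 (shut), so that 0 is half open; "linear": the shift along the tool's x, y, z in cm, a list of three; "yaw": the turn about the tool's z in rad. In form: {"fingers": [fingers, ...], "linear": [[x, y, z], ...], "yaw": [yaw, ...]}. A call has 1 to 20 rows; each row shifts and turns the commanded pose from where the row before left it, along the tool's axes as they then stand; what a row does not reach is not made up. A row lasts 1/8 s, in which the tool goes at most 62.5 mm and 10.7 degrees, less where a joint would pass 70% of its speed; a pose out of reach is approached as far as the arm can. A call is refused whole if a number of a shift passes 6.25 or a number of a turn 0.188, either way. A call with a gripper value outside its range is refused whole. The fingers move at their own pace and stop on an object; FORCE is the grip in N (left out, the last holds). Time passes only in rows, so rows that do not move let the fingers close. It gives the time, the measured TCP pose, the force, the opening and the grip force at its end, in the units of the state.
- observe(): the state, without advancing time (a new reading comes with each control period).
- snapshot(name): name is "scene" or "top"; returns (picture, depth): 384x512x3 uint8, red, green, blue; 384x512 float32, m along the optical axis (not along the pixel's ray), 0 where there is no reading.
- camera_params(name): a dict with "intrinsics" (3x3 intrinsics, pixels), "rvec" (rotation vector, rad) and "tvec" (3), from world to camera coordinates, as OpenCV has them. Camera axes: x right, y down, z forward; pixel columns grow to the right and rows downward; lengths in m; the calibration is good to about 2 mm. A picture is of the moment at which its call begins. camera_params takes no time and is no camera call.
- sign_off(): hands the job in; it is judged then, once.
The state is a dict: "time": time; "joint_positions": joint angles; "dq": joint speeds; "tau": joint torques, N m; "eef_pos": TCP position; "tcp_rot": TCP orientation; "force": force on the tool from outside, world axes, zero at the start; "wrist_torque": the same for the moment, N m; "opening": opening from 0.0 (shut) to 1.0 (fully open); "gripper_force": force on a finger pad.
Only numpy, scipy, OpenCV 4.12 (cv2) and the standard library are available. Lean on these libraries where they do the work, as an engineer would, in place of code of your own. Each camera call takes 0.05 s, during which the arm holds its last target. There are 200 camera calls.

### The job

Start up the laser from the grey control console: with closed fingertips first push down the white-marked far end of the blue rocker switch until it is fully over, and only then press the green button gently well down and let it come back up. Do not touch the yellow and red buttons, leave everything else on the bench where it is, and finish clear of everything.

Things in the scene. Friction and masses are not known exactly. Their poses are not given: they have to be found in the camera images.
- console: Low grey console fixed to the bench, 104 (x) x 278 (y) x 34 mm tall, four controls in a row along its y, 60 mm apart, in any order. Origin: centre of the underside; x points to its back, z up; the controls turn with it. Behind it to the right stands a fixed black enclosure 262 mm tall, front face from about world x 0.61, y -0.03 to x 0.515, y -0.40: keep the arm clear of it.
- rocker (a joint): Hinge of the blue rocker switch (rad): 0 = off (near end down, far end up), 0.4 = on (far end down). Pressing down on the far, white-marked end turns it on; takes about 2.5 N there. It stays where it is left; a hard stop ends the travel.
- rocker_mark (a point): Spot on top of the rocker's far half, 22 mm from the pivot, 5 mm from the far edge and just beyond the white bar. The rocker is 54 mm long (along the console's x), 24 mm wide, its top dished: when off the far half slopes up steeply away from the robot and this spot is about 60 mm above the bench; when on, the far half lies level and the spot is about 51 mm above the bench. The spot sinks about 9 mm on the way.
- green_button (a joint): Joint of the green button: 0 up, 0.008 (m) fully down; a spring (about 1 N at first, 4 N at full travel) brings it back up.
- green_button_top (a point): Centre of the top face of the round green push button, 28 mm diameter, 58 mm above the bench, standing 12 mm out of a round black housing (44 mm diameter) on the console; pressed straight down. The one to press.
- yellow_button (a joint): Joint of the yellow button: 0 up, 0.008 (m) fully down; a spring (about 1 N at first, 4 N at full travel) brings it back up.
- yellow_button_top (a point): Centre of the top face of the round yellow push button, 28 mm diameter, 58 mm above the bench, standing 12 mm out of a round black housing (44 mm diameter) on the console; pressed straight down. To be left alone.
- red_button (a joint): Joint of the red button: 0 up, 0.008 (m) fully down; a spring (about 1 N at first, 4 N at full travel) brings it back up.
- red_button_top (a point): Centre of the top face of the round red push button, 28 mm diameter, 58 mm above the bench, standing 12 mm out of a round black housing (44 mm diameter) on the console; pressed straight down. To be left alone.
- post: Bare steel optical post standing upright beside one end of the console, 13 mm diameter, 75 mm tall. Origin at the centre of its underside. A loose bystander.
- vial: Amber vial with a white cap standing beside the other end of the console, 23 mm diameter, 52 mm tall. Origin at the centre of its underside. A loose bystander.
- iris: Black round iris mount standing behind the console, 22x45x62 mm. Origin at the centre of its underside. A loose bystander.
- marker: Red and white marker pen lying behind the console, 135 mm long, 17 mm thick. Origin at the centre of its underside. A loose bystander.
- tray: White screw tray behind the console to the left, 76x120x18 mm. Origin at the centre of its underside. A loose bystander.
- tape: Roll of black tape with a brown core lying to the right of the console, 62 mm diameter, 19 mm thick. Origin at the centre of its underside. A loose bystander.
- driver: Dark-handled ball driver lying behind the console to the left, 134 mm long, 26 mm thick. Origin at the centre of its underside. A loose bystander.

How it is judged:
By the outcome, as a careful person would: the job done as asked, in the order asked, and still so for the second after the job is handed in, with the robot touching nothing.
It also fails if it takes over 34 s, if anything falls off the work surface, if the arm or the gripper's body presses on something with over 40 N, if the wrist force passes 120 N, or if a joint passes its speed limit or range.

## Working session

There is one attempt and no reset: what is moved stays moved. The work goes in short steps, Python scripts to look and compute and a shell command to move; the robot and the scene stay as the last step left them, time stands still between calls to the robot, and variables do not carry over. Pictures are saved under pics/ and viewed, at most 10 in all, crops included, and the job is handed in when it is done.

```bash
mkdir -p pics; cat > h.py <<'E'
import numpy as np,cv2
from station import *
def grab(n):
    im,d=snapshot(n);p=camera_params(n);K=np.array(p["intrinsics"]);R=cv2.Rodrigues(np.array(p["rvec"],float))[0];t=np.array(p["tvec"],float).ravel()
    v,u=np.mgrid[:384,:512]
    c=np.stack([(u-K[0,2])/K[0,0]*d,(v-K[1,2])/K[1,1]*d,d],-1)
    W=(c-t)@R; W[d==0]=np.nan
    return im,W
E
python3 - <<'E'
from h import *
for n in("top","scene"):
    im,W=grab(n);np.savez(n,im=im,W=W);cv2.imwrite(f"pics/{n}0.png",im[:,:,::-1])
s=observe();print(s["eef_pos"],s["tcp_rot"],s["opening"],s["time"],s["force"])
E
```

```text
[0.22907517 0.47208025 0.23054607] [-1.94452299e-04  2.24008402e-01  9.74586959e-01 -6.76580479e-04] 0.999408650162704 0.1 [ 0.59961093 -0.2643308   0.10042627]
```

View pics/top0.png

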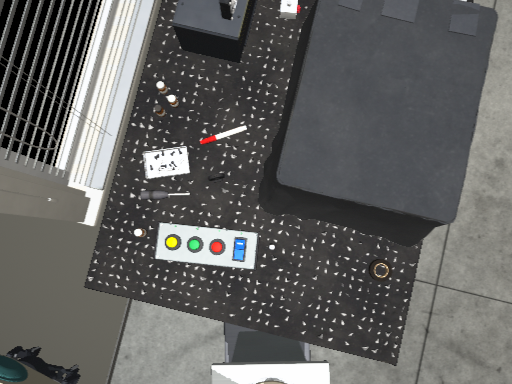

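View pics/scene0.png

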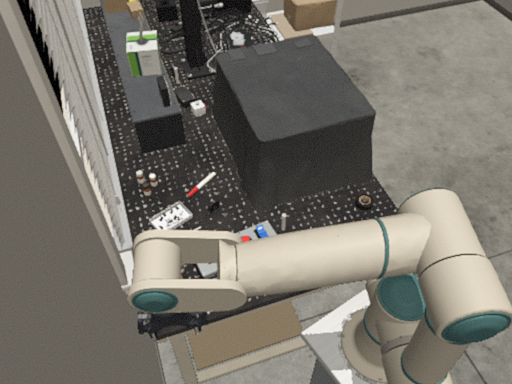

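The top view shows, left to right, yellow (173,242), green (195,244), red (217,247) and the blue rocker (240,249). The post is at (272,247) and the vial at (138,232). In the scene view the arm hides most of the console.

```bash
python3 - <<'E'
from h import *
z=np.load("top.npz");im,W=z["im"],z["W"]
h=cv2.cvtColor(im,cv2.COLOR_RGB2HSV).astype(int);H,S,V=h[...,0],h[...,1],h[...,2]
roi=np.zeros(H.shape,bool);roi[222:272,150:262]=1
for n,m in dict(y=(H>22)&(H<35),g=(H>45)&(H<85),r=(H<8)|(H>172),b=(H>95)&(H<125)).items():
    m=m&roi&(S>130)&(V>60);p=W[m];print(n,m.sum(),np.nanmedian(p,0).round(4),np.nanmean(p,0).round(4),np.argwhere(m).mean(0))
m=roi&(S<60)&(V>120)&(abs(W[...,2]-.034)<.006);r=cv2.minAreaRect(W[m][:,:2].astype(np.float32));print(r,np.nanmedian(W[m][:,2]))
print("blue z rows at u=240");
for v in range(234,264,2):print(v,im[v,240],W[v,240].round(3))
for c in((272,247),(138,232)):print(W[c[1],c[0]])
cv2.imwrite("pics/crop.png",cv2.resize(im[220:275,150:265,::-1],None,fx=6,fy=6,interpolation=cv2.INTER_NEAREST))
s=observe();R=cv2.Rodrigues  
from scipy.spatial.transform import Rotation as Ro
q=s["tcp_rot"];print(Ro.from_quat([q[1],q[2],q[3],q[0]]).as_matrix().round(3))
E
```

```text
y 97 [0.4844 0.2522 0.0577] [0.4851 0.2519 0.0569] [241.64948454 171.34020619]
g 89 [0.4775 0.1917 0.0579] [0.4775 0.1917 0.0575] [244. 194.]
r 93 [0.4686 0.1332 0.0581] [0.4695 0.1331 0.0573] [246.53763441 216.21505376]
b 187 [0.4615 0.0734 0.0534] [0.4612 0.0736 0.0533] [249.18716578 238.80748663]
((0.4730466604232788, 0.16064442694187164), (0.2744366526603699, 0.09912674129009247), 82.55115509033203) 0.03455760879900298
blue z rows at u=240
234 [218 231 226] [0.502 0.07  0.036]
236 [235 242 241] [0.496 0.071 0.031]
238 [102 102 105] [0.491 0.07  0.042]
240 [ 36 136 251] [0.485 0.07  0.063]
242 [ 96 174 252] [0.48  0.07  0.054]
244 [137 199 253] [0.475 0.07  0.057]
246 [ 35 137 251] [0.47  0.07  0.053]
248 [ 37 135 251] [0.464 0.07  0.057]
250 [ 79 179 254] [0.459 0.071 0.051]
252 [ 80 179 255] [0.454 0.071 0.055]
254 [ 81 182 255] [0.448 0.071 0.05 ]
256 [ 82 182 255] [0.443 0.071 0.05 ]
258 [ 86 184 255] [0.438 0.071 0.052]
260 [106 109 123] [0.432 0.071 0.042]
262 [231 238 238] [0.427 0.072 0.035]
[ 0.46523705 -0.01396156  0.0690148 ]
[0.51254509 0.34107885 0.05418373]
[[-0.9    0.437 -0.001]
 [ 0.437  0.9   -0.001]
 [ 0.    -0.001 -1.   ]]
```

View pics/crop.png

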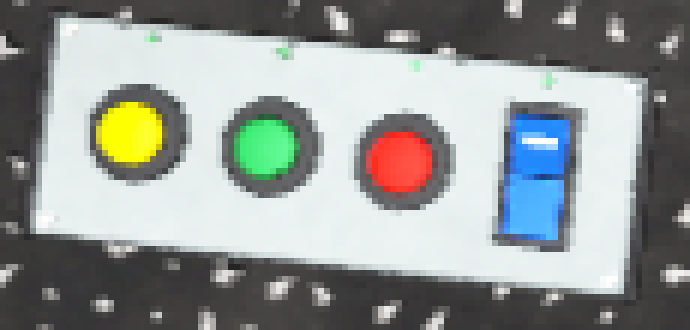

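```bash
python3 -m creep '{"fingers":[1,1,1,1,1,1,1,1,1,1,1,1,1,1,1],"linear":[[0,0,0],[0,0,0],[-2.5,-3,0],[-2.5,-3,0],[-2.5,-3,0],[-2.5,-3,0],[-2.5,-3,0],[-2.5,-3,0],[-2.5,-3,0],[-2.5,-3,0],[-2.5,-3,0],[-2.5,-3,0],[-2.5,-3,0],[-2.5,-3,0],[0,0,0]],"yaw":[-0.163,-0.163,0,0,0,0,0,0,0,0,0,0,0,0,0]}' 20
cat > st.py <<'E'
from h import *
from scipy.spatial.transform import Rotation as Ro
s=observe();q=s["tcp_rot"];R=Ro.from_quat([q[1],q[2],q[3],q[0]]).as_matrix();p=np.array(s["eef_pos"])
print(s["time"],p.round(4),R[:,0].round(3),R[:,2].round(3),"F",np.round(s["force"],2),"op",round(s["opening"],3))
for n,t in dict(mark=(.4838,.0707,.06),green=(.477,.1925,.058)).items(): print(n,"tool cm",((np.array(t)-p)@R*100).round(2))
E
python3 st.py
```

```text
time: 1.98
eef_pos: [0.4822, 0.0757, 0.2305]
tcp_rot: [-0.001, 0.065, 0.998, -0.0]
force: [-0.1, 0.8, 0.7]
opening: -0.002
gripper_force: 0.0
1.975 [0.4822 0.0757 0.2305] [-0.992  0.129  0.001] [-0.001 -0.    -1.   ] F [-0.08  0.84  0.65] op -0.002
mark tool cm [-0.25 -0.47 17.05]
green tool cm [ 2.   11.52 17.25]
```

Descend to about 25 mm above the mark, then look.

```bash
python3 -m creep '{"fingers":[1,1,1,1,1,1],"linear":[[-0.3,-0.5,2],[0,0,4],[0,0,4],[0,0,3.5],[0,0,1],[0,0,0]],"yaw":[0,0,0,0,0,0]}'
python3 st.py; python3 - <<'E'
from h import *
a,_=grab("top");b,_=grab("scene")
cv2.imwrite("pics/c1.png",np.hstack([cv2.resize(x[...,::-1],(400,400),interpolation=cv2.INTER_CUBIC) for x in(a[200:290,150:290-50],b[190:290,190:310])]))
E
```

```text
time: 2.72
eef_pos: [0.4839, 0.0726, 0.0866]
tcp_rot: [-0.0, 0.063, 0.998, 0.0]
force: [-0.2, -0.8, 0.5]
opening: -0.002
gripper_force: 0.0
2.725 [0.4839 0.0726 0.0866] [-0.992  0.125  0.   ] [-0.  0. -1.] F [-0.19 -0.77  0.45] op -0.002
mark tool cm [-0.01 -0.2   2.66]
green tool cm [ 2.18 11.8   2.86]
```

View pics/c1.png

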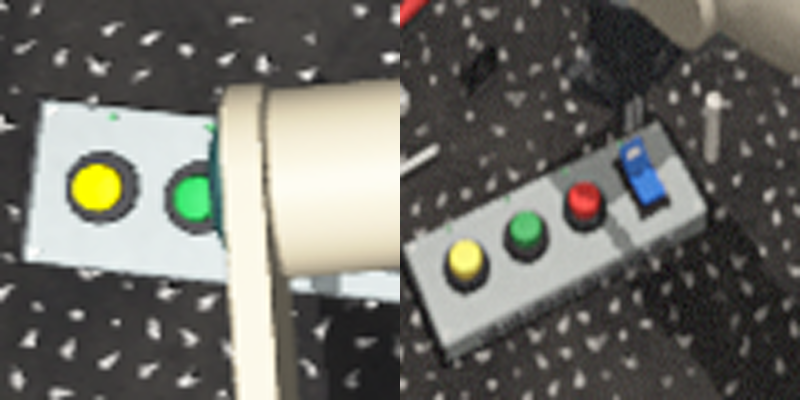

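The scene view (right) shows the closed tips at about (632,110), just above the far end of the rocker, with the post clear. Next I'll press down in small steps.

```bash
python3 -m creep '{"fingers":[1,1,1,1,1,1],"linear":[[0,-0.2,1],[0,0,1],[0,0,0.5],[0,0,0.4],[0,0,0.3],[0,0,0]],"yaw":[0,0,0,0,0,0]}'; python3 st.py
```

```text
time: 3.58
eef_pos: [0.4839, 0.0703, 0.0543]
tcp_rot: [0.0, 0.063, 0.998, 0.0]
force: [0.7, 0.3, 1.0]
opening: -0.0
gripper_force: 0.4
3.575 [0.4839 0.0703 0.0543] [-0.992  0.125 -0.   ] [ 0.  0. -1.] F [0.73 0.31 0.98] op -0.0
mark tool cm [ 0.01  0.04 -0.57]
green tool cm [ 2.22 12.04 -0.36]
```

```bash
python3 -m creep '{"fingers":[1,1,1,1],"linear":[[0,0,0.15],[0,0,0.15],[0,0,0.1],[0,0,0]],"yaw":[0,0,0,0]}'; python3 -m creep '{"fingers":[1,1,1],"linear":[[0,0,0.1],[0,0,0.05],[0,0,0]],"yaw":[0,0,0]}'
```

```text
time: 4.08
eef_pos: [0.484, 0.0703, 0.0509]
tcp_rot: [0.0, 0.063, 0.998, 0.0]
force: [-0.5, 0.1, 6.2]
opening: 0.001
gripper_force: 3.0
time: 4.45
eef_pos: [0.4841, 0.0703, 0.0507]
tcp_rot: [0.0, 0.063, 0.998, 0.0]
force: [-6.0, -1.7, 16.4]
opening: -0.006
gripper_force: 8.0
```

It's at the hard stop: 16 N at z 0.0507. Lift clear, move over the green button and look again.

```bash
python3 -m creep '{"fingers":[1,1,1,1,1,1,1,1,1,1],"linear":[[0,0,-1],[0,0,-3],[0,0,-3],[0.5,2.5,0],[0.6,3,0],[0.6,3,0],[0.5,3,0],[0,0.5,0],[0,0,0],[0,0,0]],"yaw":[0,0,0,0,0,0,0,0,0,0]}'; python3 st.py
python3 - <<'E'
from h import *
a,W=grab("top");b,_=grab("scene")
cv2.imwrite("pics/c2.png",np.hstack([cv2.resize(x[...,::-1],(400,400),interpolation=cv2.INTER_CUBIC) for x in(a[220:280,200:260],b[190:290,190:310])]))
for v in range(238,262,3):print(v,a[v,239],W[v,239].round(3))
E
```

```text
time: 5.7
eef_pos: [0.477, 0.1912, 0.1187]
tcp_rot: [-0.0, 0.063, 0.998, -0.0]
force: [-0.4, 0.1, 0.2]
opening: -0.001
gripper_force: 0.0
5.7 [0.477  0.1912 0.1187] [-0.992  0.126  0.   ] [-0. -0. -1.] F [-0.42  0.1   0.15] op -0.001
mark tool cm [ -2.2  -11.86   5.87]
green tool cm [0.02 0.14 6.07]
238 [96 96 99] [0.491 0.073 0.037]
241 [ 75 169 254] [0.483 0.073 0.045]
244 [ 95 178 254] [0.475 0.073 0.051]
247 [ 79 173 254] [0.467 0.073 0.05 ]
250 [ 29 121 240] [0.459 0.073 0.053]
253 [ 33 124 244] [0.451 0.073 0.061]
256 [ 33 124 244] [0.444 0.073 0.06 ]
259 [ 41  81 149] [0.436 0.073 0.059]
```

View pics/c2.png

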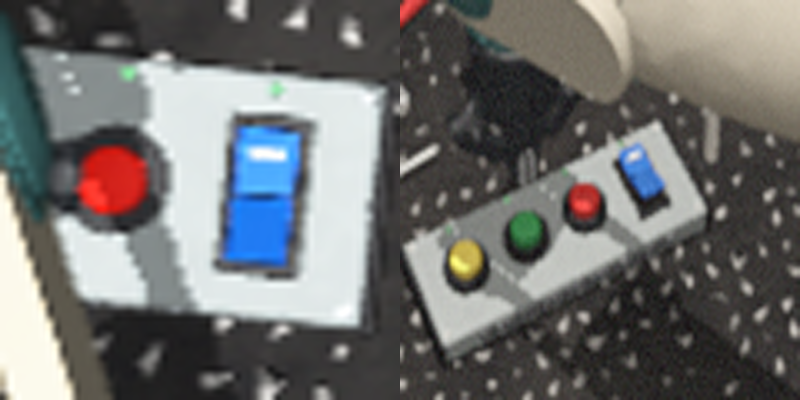

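The rocker has swapped over: its far half is now bright and level (z about 0.05), and its near half is up (0.06). The tips at (525,165) hang above the green button at (525,230). Press it gently.

```bash
python3 -m creep '{"fingers":[1,1,1,1,1,1,1],"linear":[[0,0.1,2],[0,0,2.5],[0,0,1],[0,0,0.4],[0,0,0.2],[0,0,0.2],[0,0,0]],"yaw":[0,0,0,0,0,0,0]}'; python3 -m creep '{"fingers":[1,1,1],"linear":[[0,0,0.2],[0,0,0.15],[0,0,0]],"yaw":[0,0,0]}'
```

```text
time: 6.68
eef_pos: [0.4776, 0.1931, 0.0565]
tcp_rot: [0.001, 0.063, 0.998, 0.0]
force: [1.5, -0.5, 1.5]
opening: 0.004
gripper_force: 0.8
time: 7.05
eef_pos: [0.4776, 0.1931, 0.0526]
tcp_rot: [0.001, 0.063, 0.998, 0.0]
force: [1.6, 0.1, 3.3]
opening: 0.0
gripper_force: 1.4
```

```bash
python3 -m creep '{"fingers":[1,1,1],"linear":[[0,0,0.1],[0,0,0.07],[0,0,0]],"yaw":[0,0,0]}'; python3 -m creep '{"fingers":[1,1],"linear":[[0,0,0.06],[0,0,0]],"yaw":[0,0]}'
```

```text
time: 7.42
eef_pos: [0.4774, 0.1931, 0.0508]
tcp_rot: [0.0, 0.063, 0.998, 0.0]
force: [2.5, 0.4, 4.3]
opening: -0.0
gripper_force: 1.8
time: 7.68
eef_pos: [0.4773, 0.1931, 0.0501]
tcp_rot: [0.0, 0.063, 0.998, 0.0]
force: [3.5, 0.3, 4.0]
opening: -0.003
gripper_force: 1.9
```

The button is down about 8 mm at 4 N, which is full travel. Release slowly, retreat high and check.

```bash
python3 -m creep '{"fingers":[1,1,1,1,1,1,1,1,1,1,1,1],"linear":[[0,0,-0.3],[0,0,-0.4],[0,0,-0.6],[0,0,-2],[0,0,-4],[0,0,-4],[0,0,-3],[2,4,0],[2,4,0],[2,4,0],[0,0,0],[0,0,0]],"yaw":[0,0,0,0,0,0,0,0,0,0,0,0]}'
python3 - <<'E'
from h import *
a,W=grab("top");b,V=grab("scene")
h=cv2.cvtColor(a,cv2.COLOR_RGB2HSV)
for n,(u,v) in dict(y=(171,242),g=(194,244),r=(216,247),far=(240,243),near=(239,255)).items():print(n,a[v,u],np.nanmedian(W[v-2:v+3,u-2:u+3].reshape(-1,3),0).round(4))
cv2.imwrite("pics/c3.png",np.hstack([cv2.resize(x[...,::-1],(400,400)) for x in(a[130:290,120:280],b[150:290,130:310])]))
E
```

```text
time: 9.18
eef_pos: [0.4324, 0.3192, 0.1926]
tcp_rot: [-0.0, 0.063, 0.998, -0.001]
force: [0.4, -0.6, 0.2]
opening: -0.0
gripper_force: 0.0
y [242 236   0] [0.4841 0.2526 0.0577]
g [ 79 236 127] [0.4775 0.1916 0.0568]
r [253  69  59] [0.4683 0.1335 0.0581]
far [242 248 252] [0.4775 0.0701 0.0517]
near [ 31 119 240] [0.4461 0.0731 0.0594]
```

View pics/c3.png

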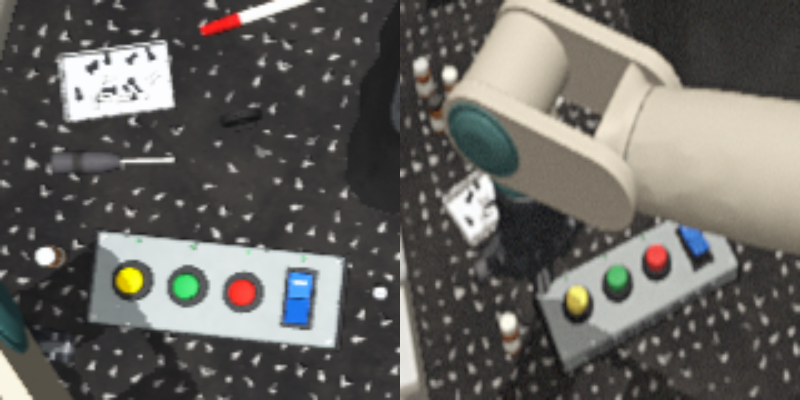

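The rocker at (298,297) is still on, and the green button at (187,286) is back up and bright. The vial (45,257), post (380,293), tray, driver, iris and marker are all where they were, and the arm is clear.

```bash
python3 -c "from station import *;print(sign_off())"
```

```text
the job is handed in; nothing more can be done
None
```

The rocker was pushed fully over first, then the green button was pressed to full travel at about 4 N and came back up; nothing else was touched, and the job was handed in at about 9 s with the arm clear.

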